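# Put the unopened beer through the cooler's spring flaps into its well

## Task

Take the unopened beer bottle (the one that still has its crown cap) out of the crate and lower it, base first, between the two spring flaps into the bottle well in the cooler's top, so that it stands upright in there with both flaps swung fully shut around its neck. Nobody knows how high the cooling packs in the dark well reach: lower it gently until you feel it stand, do not ram it or force the cooler, and let go only then, so that it does not drop even a few millimetres. Leave everything else where it is.

Things in the scene. Friction and masses are not known exactly. Their poses are not given: they have to be found in the camera images.
- full_bottle: Unopened brown glass long-neck beer bottle, about 0.55 kg, in one of the crate's slots; 228 mm tall with its crown cap. Body 61 mm in diameter up to 108 mm, shoulder to 152 mm (33 mm), neck 27 mm in diameter from 185 to 221 mm; bottom edge bevelled 5 mm (flat base 52 mm). Origin: centre of its base; z up its axis.
- cap (a point): Centre of the top of the unopened bottle's steel crown cap, 228 mm above its base. The cap is 29 mm in diameter and 8 mm high. The bottle can be held by its top 13 mm alone (cap and the neck just under it) with a grip of 40 N or more.
- empty_bottle: Opened, empty bottle of the same kind without a cap (open mouth, 221 mm tall), in another slot of the crate, about 167 mm from the unopened one. Stays where it is. Origin: centre of its base.
- crate: Low red plastic crate, open above, 228 x 158 x 70 mm, loose, 1.3 kg, on the stool; 5 mm floor and walls; 3 slots along its x by 2 along its y, each 69 x 71 mm (centres x = -74, 0, 74 mm, y = -38, 38 mm). The two bottles stand in diagonal corner slots, (-74,-38) and (74,38); which in which changes. Origin: centre of its underside; z up.
- cooler: Slim floor-standing drinks cooler, 360 mm (its x) by 300 mm (its y), fixed, turned a little about the vertical; its steel top is 35 mm above the stool's top (z = 0.035). Origin: under the centre of the port, at z = 0; its x axis runs across the two flap leaves, square to their hinges.
- port (a point): Centre of the port in the cooler's steel top, level with the top. The opening is 76 mm along the cooler's x by 70 mm along its y, shut by two flush spring leaves, 38 mm long, 3 mm thick, hinged at x = -38 and +38 mm and meeting in the middle, where half-round notches leave a 44 mm hole for the bottle's neck. They swing only down, into a straight well 80 x 70 mm.
- leaf_near (a joint): Spring leaf on the cooler's -x side (towards the robot), rad: 0 = shut, level; grows as it swings down into the well, stop at 1.5. Closing torque 0.024 N m shut, 0.069 N m at 1.5. The bottle's base pushes the leaves open (3 to 5 N in all), its body holds them at about 1.05 rad; when its base is about 155 mm below the port they slip off the shoulder and snap shut with a jerk of some 3 N.
- leaf_far (a joint): The other leaf, on the cooler's +x side (away from the robot), otherwise the same. The leaves swing shut around the neck by themselves once the shoulder has gone by, if the bottle is upright and near the middle of the port; leaning far over to one side its shoulder would keep a leaf ajar.
- pet_bottle: Green PET bottle with a white screw cap, 68 mm in diameter, 220 mm tall, standing on the stool beyond the crate. Bystander. Origin: centre of its base.
- opener: Stainless magnetic bottle opener, flat bar with a ring head, about 120 x 38 x 8 mm, lying on the cooler's steel top, on the side away from the stool, about 115 mm from the middle of the port. Bystander. Origin: under its middle.
- wood_box: Small wooden box, 75 x 130 x 67 mm, its sliding lid drawn about half back towards +y, on the worktop between the robot and the stool. Bystander. Origin: centre of its underside.
- well (a point): Point on the well's axis 205 mm below the port, the lowest level that the top of the cooling packs can have. The flat gel packs' top is 170 to 205 mm below the port (not measured, differs each time; they give 1 mm for 12 N), so the cap of the standing bottle ends 23 to 58 mm above the port: hold the bottle by its very top to keep the fingers above the leaves.

How it is judged:
By the outcome, as a careful person would: the job done as asked, in the order asked, and still so for the second after the job is handed in, with the robot touching nothing.
It also fails if it takes over 48 s, if anything falls off the work surface, if the arm or the gripper's body presses on something with over 40 N, if the wrist force passes 120 N, or if a joint passes its speed limit or range.

## Robot

A 6-joint arm with a two-finger parallel gripper is mounted at the origin on the work surface. World frame = base frame: x ahead of the robot, y to its left, z up, the work surface at z = 0. Lengths are in mm, angles in rad, forces in N, time in s.
With the tool pointing down it reaches from about 275 to 750 mm from the base axis. Payload 10.2 kg.
Tool frame: the origin (TCP) lies at the very end of the fingers, on their centre line; the grasp point (between the pads) lies 19 mm behind it; z points along the fingers, y is the line along which they close (so a half turn about z gives the same grasp; the last joint's range is limited). The gripper opens to 85 mm and grips with 20 to 120 N. Pads are 22 mm wide; open, the fingers measure 114 mm over their backs; the gripper's body (76 mm by 85 mm) begins 54 mm behind the grasp point. The pads swing forward as they close: fully open they stand 13 mm farther back than shut.
Start: joints at [-1.4, 0.313, 1.498, -0, 1.331, -0.223], TCP at [201.431, -484.827, 231.294] pointing down, gripper open.
Joint ranges: [-2.94, 2.94], [-0.97, 2.17], [0.19, 2.56], [-1.23, 4.37], [0.02, 3.11], [-2.88, 2.88]. Speed limits (rad/s): [2.39, 2.39, 3.01, 3.14, 3.14, 3.14].

## Interface

Orientations are given as a unit quaternion [w, x, y, z].
In Python, from rig import * gives the robot as it stands. The module is installed in compiled form; this text tells all that it offers.
- The arm moves only by the shell command python3 -m crank 'ROWS' [FORCE]. ROWS is JSON, a list that holds one entry, the list of rows, each a list of 7 numbers: the shift along the tool's x, y, z in units of 25 mm (1.0 is 25 mm), then the turn, a rotation vector about the tool's x, y, z in units of 8 degrees (1.0 is 8 degrees), then the finger opening in mm, from 0 to 85.4. A call has exactly 8 rows; each row shifts and turns the commanded pose from where the row before left it, along the tool's axes as they then stand; what a row does not reach is not made up. A row lasts 1/10 s, in which the tool goes at most 50 mm and 8.59 degrees, less where a joint would pass 70% of its speed; a pose out of reach is approached as far as the arm can. A call is refused whole if a number of a shift passes 1 or a number of a turn 1, either way. A call with a gripper value outside its range is refused whole. The fingers move at their own pace and stop on an object; FORCE is the grip in N (left out, the last holds). Time passes only in rows, so rows that do not move let the fingers close, or fill a call up. It gives the time, the measured TCP pose, the force, the opening and the grip force at its end, in the units of the state.
- sense(): the state, without advancing time (a new reading comes with each control period).
- capture(name): name is "scene" or "top" or "wrist"; returns the picture (420x560x3 uint8, blue, green, red); there is no depth.
- camera_model(name): a dict with "fx", "fy", "cx", "cy" (pixels), "world_from_camera" (4x4, takes a point from camera to world coordinates); the wrist camera has in their place "T_tool_cam" (4x4, takes a point from camera to tool coordinates, whose origin is the TCP and whose axes are the flange's). Camera axes: x right, y up, looking along -z (the intrinsics and any distortion apply to the point x, -y, -z); pixel columns grow to the right and rows downward; lengths in mm; the calibration is good to about 2 mm. The wrist camera is an equidistant fisheye: a pixel r from the principal point sees the ray r / f radians off the axis. A picture is of the moment at which its call begins: read the wrist's pose just before it. camera_model takes no time and is no camera call.
- finish_job(): hands the job in; it is judged then, once.
The state is a dict: "time_s": time; "joints": joint angles; "dq": joint speeds; "tau": joint torques, N m; "eef_pos": TCP position; "ee_rot": TCP orientation; "force": force on the tool from outside, world axes, zero at the start; "wrist_torque": the same for the moment, N m; "grip_width": opening from 0.0 (shut) to 1.0 (fully open); "grip_force": force on a finger pad.
Only numpy, scipy, OpenCV 4.12 (cv2) and the standard library are available. Lean on these libraries where they do the work, as an engineer would, in place of code of your own. Each camera call takes 0.05 s, during which the arm holds its last target. There are 200 camera calls.

## Working session

There is one attempt and no reset: what is moved stays moved. The work goes in short steps, Python scripts to look and compute and a shell command to move; the robot and the scene stay as the last step left them, time stands still between calls to the robot, and variables do not carry over. Pictures are saved under pics/ and viewed, at most 10 in all, crops included, and the job is handed in when it is done.

```bash
mkdir -p pics
python3 - <<'E'
from rig import *
import cv2,numpy as np
for n in("scene","top"):
    cv2.imwrite(f"pics/{n}0.png",capture(n))
    m=camera_model(n);print(n,{k:(np.round(v,4).tolist()) for k,v in m.items()})
print({k:np.round(v,3).tolist() for k,v in sense().items()}); print({k:np.round(v,3).tolist() for k,v in camera_model("wrist").items()})
E
```

```text
scene {'fx': 451.6042, 'fy': 451.6042, 'cx': 279.2361, 'cy': 215.9165, 'world_from_camera': [[0.1693, -0.7436, 0.6468, 1301.5529], [0.9855, 0.1224, -0.1172, -158.1166], [0.008, 0.6573, 0.7536, 955.351], [0.0, 0.0, 0.0, 1.0]]}
top {'fx': 472.7883, 'fy': 472.7883, 'cx': 280.3103, 'cy': 212.2729, 'world_from_camera': [[0.0197, 0.9799, -0.1984, 349.2962], [-0.9997, 0.0215, 0.0068, 11.5284], [0.0109, 0.1982, 0.9801, 1054.7505], [0.0, 0.0, 0.0, 1.0]]}
{'time_s': 0.1, 'joints': [-1.4, 0.313, 1.498, -0.0, 1.331, -0.223], 'dq': [0.001, -0.0, -0.001, 0.0, 0.001, -0.001], 'tau': [0.002, -41.29, -26.014, -0.0, 0.003, 0.0], 'eef_pos': [201.384, -484.59, 230.818], 'ee_rot': [-0.001, 0.981, 0.196, -0.0], 'force': [0.913, -0.79, -0.053], 'wrist_torque': [0.039, -0.071, 0.049], 'grip_force': 0.0, 'grip_width': 1.005}
{'fx': 325.192, 'fy': 325.192, 'cx': 278.133, 'cy': 212.012, 'T_tool_cam': [[-0.001, 0.966, 0.259, 66.578], [1.0, 0.001, 0.001, -0.482], [0.001, 0.259, -0.966, -142.847], [0.0, 0.0, 0.0, 1.0]]}
```

View pics/scene0.png

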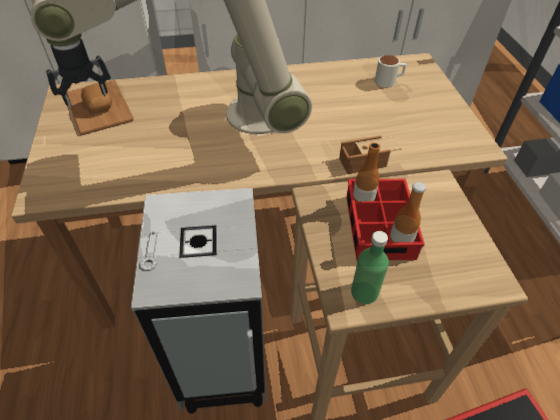

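View pics/top0.png

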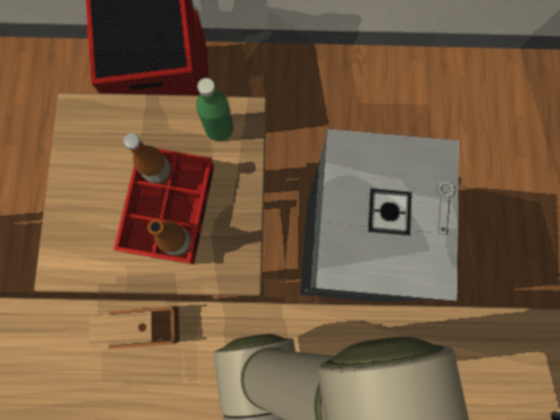

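Scene: the capped bottle's silver cap is at (418,188), the port ring at (199,241), and the empty bottle's mouth at (375,147). Top: cap (133,142), empty mouth (156,227), port ring (390,211), PET cap (206,87).

```bash
cat > h.py <<'E'
import numpy as np,cv2
from rig import *
def ray(n,p):
    m=camera_model(n);T=np.array(m["world_from_camera"])
    d=T[:3,:3]@np.array([(p[0]-m["cx"])/m["fx"],-(p[1]-m["cy"])/m["fy"],-1]);return T[:3,3],d/np.linalg.norm(d)
def onz(n,p,z):
    o,d=ray(n,p);return o+d*(z-o[2])/d[2]
def tri(a,b):
    (o,d),(q,e)=ray(*a),ray(*b);s=np.linalg.lstsq(np.c_[d,-e],q-o,rcond=None)[0]
    P,Q=o+s[0]*d,q+s[1]*e;return (P+Q)/2,np.linalg.norm(P-Q)
def blob(im,box,f):
    x0,y0,x1,y1=box;c=im[y0:y1,x0:x1].astype(int);m=f(c,cv2.cvtColor(im[y0:y1,x0:x1],cv2.COLOR_BGR2HSV)).astype(np.uint8)
    n,l,s,ce=cv2.connectedComponentsWithStats(m);k=1+np.argmax(s[1:,4]);return (ce[k]+[x0,y0]),s[k].tolist(),(l==k)
E
python3 - <<'E'
from h import *
s=cv2.imread("pics/scene0.png");t=cv2.imread("pics/top0.png")
grey=lambda c,h:(h[...,1]<70)&(h[...,2]>100)
dark=lambda c,h:(h[...,2]<70)
for nm,bs,bt in(("cap",(405,175,432,200),(118,128,148,156)),("pet",(365,228,392,252),(194,74,220,100))):
    a,b=blob(s,bs,grey),blob(t,bt,grey);print(nm,a[:2],b[:2]);print(tri(("scene",a[0]),("top",b[0])))
for n,im,b in(("scene",s,(172,218,226,266)),("top",t,(362,183,420,240))):
    c,st,m=blob(im,b,dark);cnt=max(cv2.findContours(m.astype(np.uint8),0,2)[0],key=cv2.contourArea)
    q=cv2.approxPolyDP(cv2.convexHull(cnt),4,True)[:,0]+[b[0],b[1]]
    Q=np.array([onz(n,p,35) for p in q]);print(n,c,st,Q.round(1).tolist(),Q.mean(0),onz(n,c,35),np.linalg.norm(np.diff(Q,axis=0),axis=1))
# crate corners
for n,im,b in(("top",t,(100,135,225,275)),):
    c,st,m=blob(im,b,lambda c,h:((h[...,0]<6)|(h[...,0]>174))&(h[...,1]>170)&(h[...,2]>90))
    cnt=max(cv2.findContours(m.astype(np.uint8),0,2)[0],key=cv2.contourArea)
    r=cv2.minAreaRect(cnt);q=cv2.boxPoints(r)+[b[0],b[1]];Q=np.array([onz(n,p,70) for p in q]);print("crate",q.tolist(),Q.round(1).tolist(),Q.mean(0))
V=np.hstack([cv2.resize(s[165:215,390:450],None,fx=6,fy=6),cv2.resize(t[115:165,110:170],None,fx=6,fy=6)]);W=np.hstack([cv2.resize(s[215:265,170:230],None,fx=6,fy=6),cv2.resize(t[186:236,360:420],None,fx=6,fy=6)])
cv2.imwrite("pics/z.png",np.vstack([V,W])[:600])
E
```

```text
cap (array([418.76033058, 186.76033058]), [7, 7, 14, 11, 121]) (array([130.8195122 , 140.39512195]), [5, 5, 17, 16, 205])
(array([644.20609944, 281.61074035, 230.36710526]), np.float64(0.42270106007425456))
pet (array([379.585, 238.17 ]), [7, 3, 16, 16, 200]) (array([205.2991453 ,  85.92735043]), [3, 4, 18, 18, 234])
(array([761.88404569, 153.45406749, 216.20370425]), np.float64(0.6831902243768512))
scene [198.19548872 241.57518797] [8, 8, 36, 32, 266] [[518.9, -188.9, 35.0], [610.6, -195.9, 35.0], [605.6, -282.9, 35.0], [511.2, -277.7, 35.0]] [ 561.59251558 -236.3408913    35.        ] [ 564.05345819 -235.46567067   35.        ] [92.01969864 87.06984499 94.57509192]
top [389.47514911 212.59045726] [7, 6, 42, 46, 503] [[613.0, -196.5, 35.0], [605.8, -283.3, 35.0], [513.4, -277.9, 35.0], [518.2, -190.3, 35.0]] [ 562.6101661  -236.98000442   35.        ] [ 560.28485661 -236.3091633    35.        ] [87.10937807 92.54360722 87.65844818]
crate [[113.32464981079102, 249.23201751708984], [135.61707305908203, 142.54684925079346], [211.6409912109375, 158.43244171142578], [189.34856414794922, 265.11761474609375]] [[462.4, 351.1, 70.0], [697.0, 323.6, 70.0], [664.6, 156.2, 70.0], [432.7, 191.1, 70.0]] [564.19286976 255.49896873  70.        ]
```

View pics/z.png

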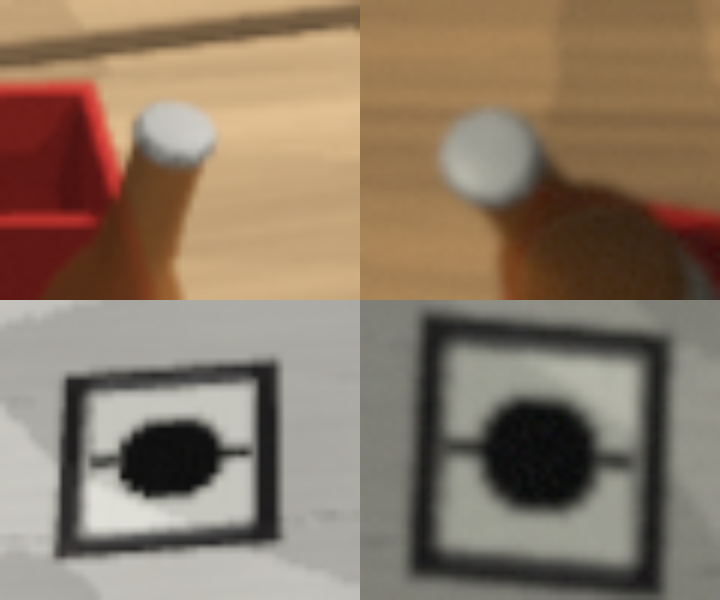

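Cap at about (644, 281.5), top near z 231, which agrees with slot (74,38) of the crate. Port at about (562, -236.7), cooler yaw about -4°. Bottle spacing and reach (703 mm) check out. I'll move above the cap.

```bash
cat >> h.py <<'E'
from scipy.spatial.transform import Rotation as R
def to(x,y,z):
    s=sense();q=s["ee_rot"];r=R.from_quat([q[1],q[2],q[3],q[0]])
    d=r.inv().apply(np.array([x,y,z])-s["eef_pos"]);print("t",round(s["time_s"],2),"pos",np.round(s["eef_pos"],1),"units",np.round(d/25,2),"zaxis",np.round(r.apply([0,0,1]),3),"xaxis",np.round(r.apply([1,0,0]),3),"F",np.round(s["force"],1),"grip",round(s["grip_force"],1),round(s["grip_width"]*85.4,1));return r,np.array(s["eef_pos"])
E
python3 -m crank '[[[0.88,-0.67,-0.4,0,0,0,85],[0.88,-0.67,-0.4,0,0,0,85],[0.88,-0.67,-0.4,0,0,0,85],[0.88,-0.67,-0.4,0,0,0,85],[0.88,-0.67,-0.4,0,0,0,85],[0.88,-0.67,-0.4,0,0,0,85],[0.88,-0.67,-0.4,0,0,0,85],[0.88,-0.67,0,0,0,0,85]]]' 50
python3 -m crank '[[[0.88,-0.67,0,0,0,0,85],[0.88,-0.67,0,0,0,0,85],[0.88,-0.67,0,0,0,0,85],[0.88,-0.67,0,0,0,0,85],[0.88,-0.67,0,0,0,0,85],[0.88,-0.67,0,0,0,0,85],[0.88,-0.67,0,0,0,0,85],[0.88,-0.67,0,0,0,0,85]]]'
python3 -m crank '[[[0.88,-0.67,0,0,0,0,85],[0.88,-0.67,0,0,0,0,85],[0.88,-0.67,0,0,0,0,85],[0.88,-0.67,0,0,0,0,85],[0.88,-0.67,0,0,0,0,85],[0.88,-0.67,0,0,0,0,85],[0.88,-0.67,0,0,0,0,85],[0.88,-0.67,0,0,0,0,85]]]'
python3 -m crank '[[[0.8,-0.6,0,0,0,0,85],[0.8,-0.6,0,0,0,0,85],[0.7,-0.5,0,0,0,0,85],[0.6,-0.4,0,0,0,0,85],[0.5,-0.4,0,0,0,0,85],[0.3,-0.2,0,0,0,0,85],[0,0,0,0,0,0,85],[0,0,0,0,0,0,85]]]'
python3 - <<'E'
from h import *
to(644,281.5,300)
cv2.imwrite("pics/w1.png",capture("wrist"))
E
```

```text
time_s: 0.9
eef_pos: [313.1, -292.8, 302.3]
ee_rot: [0.001, 0.981, 0.196, 0.0]
force: [-0.0, -0.2, -0.3]
grip_width: 0.994
grip_force: 0.0
time_s: 1.7
eef_pos: [424.0, -101.1, 301.1]
ee_rot: [-0.0, 0.981, 0.196, -0.0]
force: [0.2, -0.5, -0.4]
grip_width: 0.998
grip_force: 0.0
time_s: 2.5
eef_pos: [535.1, 90.1, 300.9]
ee_rot: [-0.0, 0.981, 0.196, -0.0]
force: [-0.3, -0.3, 0.9]
grip_width: 0.996
grip_force: 0.0
time_s: 3.3
eef_pos: [594.2, 186.4, 301.1]
ee_rot: [0.0, 0.981, 0.196, -0.0]
force: [0.3, 0.3, 0.4]
grip_width: 0.998
grip_force: 0.0
t 3.3 pos [594.2 186.4 301.1] units [ 3.3  -2.75  0.04] zaxis [-0. -0. -1.] xaxis [ 0.924  0.384 -0.   ] F [0.3 0.3 0.4] grip 0.0 85.2
```

View pics/w1.png

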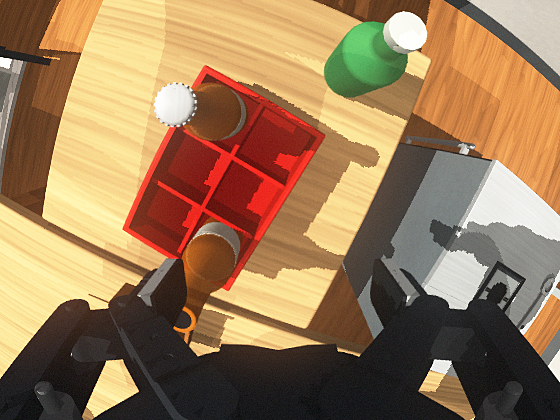

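Wrist: the cap is at (176,104), the empty bottle's mouth at (184,319), and nothing is between the fingers. I'll cast the cap's ray onto its plane as a check.

```bash
cat >> h.py <<'E'
def wray(p,r,pos):
    m=camera_model("wrist");T=np.array(m["T_tool_cam"]);u,v=(p[0]-m["cx"])/m["fx"],(p[1]-m["cy"])/m["fy"];th=np.hypot(u,v)
    d=np.array([u/th*np.sin(th),-v/th*np.sin(th),-np.cos(th)]);return pos+r.apply(T[:3,3]),r.apply(T[:3,:3]@d)
def wonz(p,z,r,pos):
    o,d=wray(p,r,pos);return o+d*(z-o[2])/d[2]
E
python3 - <<'E'
from h import *
r,p=to(644,281.5,300)
im=cv2.imread("pics/w1.png");c,s,_=blob(im,(145,75,205,132),lambda c,h:(h[...,1]<60)&(h[...,2]>110))
print(c,s,wonz(c,233,r,p),wonz(c,230,r,p))
E
```

```text
t 3.35 pos [594.1 186.2 301.3] units [ 3.3  -2.75  0.05] zaxis [-0. -0. -1.] xaxis [ 0.924  0.383 -0.   ] F [ 0.4  0.5 -0.3] grip 0.0 84.7
[174.55865922 104.15153631] [8, 7, 44, 45, 1432] [645.11688928 282.11200343 233.        ] [644.96994383 283.10497209 230.        ]
```

```bash
python3 -m crank '[[[0.6,-0.5,0,0,0,0,60],[0.8,-0.7,0,0,0,0,60],[0.8,-0.7,0,0,0,0,60],[0.6,-0.5,0,0,0,0,60],[0.4,-0.3,0,0,0,0,60],[0.13,-0.07,0,0,0,0,60],[0,0,0,0,0,0,60],[0,0,0,0,0,0,60]]]' 50 | tail -1
python3 - <<'E'
from h import *
r,p=to(644.6,282,218)
im=capture("wrist");cv2.imwrite("pics/w2.png",im)
c,s,_=blob(im,(150,200,400,420),lambda c,h:(h[...,1]<60)&(h[...,2]>150));print(c,s,wonz(c,233,r,p))
E
```

```text
grip_force: 0.0
t 4.15 pos [644.5 281.9 301.6] units [ 0.   -0.    3.34] zaxis [ 0. -0. -1.] xaxis [0.924 0.383 0.   ] F [-0.7 -0.4 -0.1] grip 0.0 60.0
[276.44108984 222.73784978] [105, 2, 45, 43, 1358] [646.06746245 284.42125892 233.        ]
```

View pics/w2.png

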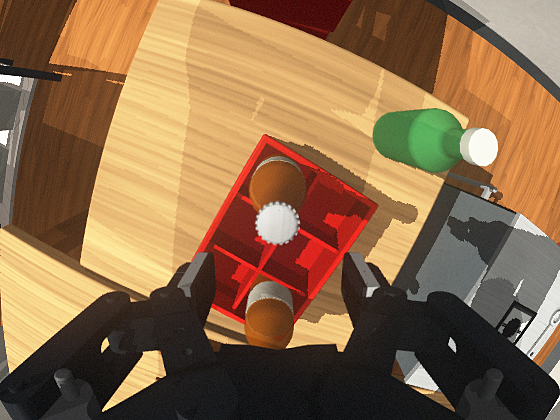

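Cap at (276,223), between the fingers' line of closing, and at (646, 284) on its plane; this agrees with the other views within 2 mm. Descend and grip.

```bash
python3 -m crank '[[[0.05,-0.03,0.5,0,0,0,60],[0,0,0.7,0,0,0,60],[0,0,0.7,0,0,0,60],[0,0,0.6,0,0,0,60],[0,0,0.4,0,0,0,60],[0,0,0.3,0,0,0,60],[0,0,0.14,0,0,0,60],[0,0,0,0,0,0,60]]]' 60
python3 -m crank '[[[0,0,0,0,0,0,20],[0,0,0,0,0,0,20],[0,0,0,0,0,0,20],[0,0,0,0,0,0,20],[0,0,0,0,0,0,20],[0,0,0,0,0,0,20],[0,0,0,0,0,0,20],[0,0,0,0,0,0,20]]]' 60
python3 - <<'E'
from h import *
to(645.3,283,330);print(sense()["wrist_torque"])
E
```

```text
time_s: 5.0
eef_pos: [645.5, 283.8, 217.9]
ee_rot: [-0.0, 0.981, 0.196, 0.0]
force: [-0.0, -0.1, -0.0]
grip_width: 0.704
grip_force: 0.0
time_s: 5.8
eef_pos: [645.8, 283.9, 218.7]
ee_rot: [0.0, 0.981, 0.196, 0.001]
force: [-0.3, -0.3, 6.0]
grip_width: 0.297
grip_force: 58.8
t 5.8 pos [645.8 283.9 218.7] units [-0.02  0.03 -4.45] zaxis [ 0.002  0.    -1.   ] xaxis [0.924 0.384 0.002] F [-0.3 -0.3  6. ] grip 58.8 25.4
[-0.11451884  0.01293977  0.01508552]
```

```bash
python3 -m crank '[[[0,0,-0.1,0,0,0,20],[0,0,-0.2,0,0,0,20],[0,0,-0.4,0,0,0,20],[0,0,-0.5,0,0,0,20],[0,0,-0.5,0,0,0,20],[0,0,-0.4,0,0,0,20],[0,0,-0.2,0,0,0,20],[0,0,-0.1,0,0,0,20]]]' 60
python3 -m crank '[[[0,0,-0.2,0,0,0,20],[0,0,-0.3,0,0,0,20],[0,0,-0.4,0,0,0,20],[0,0,-0.4,0,0,0,20],[0,0,-0.4,0,0,0,20],[0,0,-0.3,0,0,0,20],[0,0,-0.2,0,0,0,20],[0,0,0,0,0,0,20]]]'
python3 - <<'E'
from h import *
to(562,-236.7,325);print(sense()["wrist_torque"])
cv2.imwrite("pics/s2.png",np.vstack([capture("scene")[100:380,:],capture("top")[60:320]]))
E
```

```text
time_s: 6.6
eef_pos: [645.5, 283.9, 278.4]
ee_rot: [-0.0, 0.981, 0.196, 0.0]
force: [0.8, -0.5, -5.0]
grip_width: 0.299
grip_force: 59.4
time_s: 7.4
eef_pos: [645.6, 283.9, 333.6]
ee_rot: [-0.0, 0.981, 0.196, 0.001]
force: [-0.2, 0.6, -5.8]
grip_width: 0.306
grip_force: 59.4
t 7.4 pos [645.6 283.9 333.6] units [-11.08  17.95   0.33] zaxis [ 0.001  0.    -1.   ] xaxis [0.923 0.384 0.001] F [-0.2  0.6 -5.8] grip 59.4 26.1
[ 0.01445973 -0.10644177 -0.04504883]
```

View pics/s2.png

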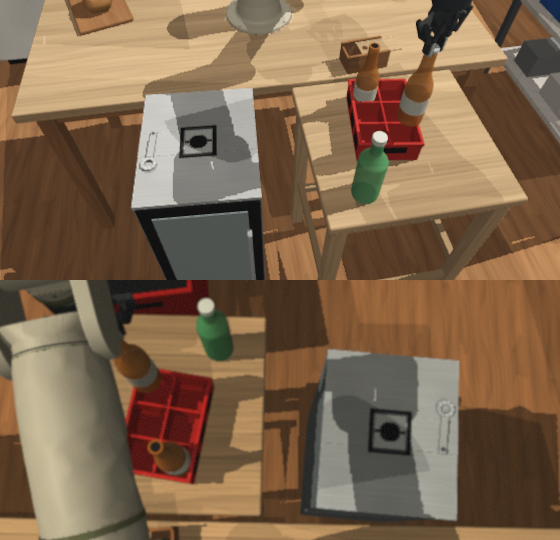

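The bottle hangs upright at 5.8 N, clear of the crate, and the neighbours have not moved (scene: port ring (198,241), bottle (418,195)). Carry it to the port.

```bash
python3 -m crank '[[[-0.06,0.1,0,0,0,0,20],[-0.12,0.2,0,0,0,0,20],[-0.19,0.3,0,0,0,0,20],[-0.25,0.4,0,0,0,0,20],[-0.31,0.5,0,0,0,0,20],[-0.37,0.6,0,0,0,0,20],[-0.43,0.7,0,0,0,0,20],[-0.43,0.7,0,0,0,0,20]]]' 60
python3 -m crank '[[[-0.43,0.7,0,0,0,0,20],[-0.43,0.7,0,0,0,0,20],[-0.43,0.7,0,0,0,0,20],[-0.43,0.7,0,0,0,0,20],[-0.43,0.7,0,0,0,0,20],[-0.43,0.7,0,0,0,0,20],[-0.43,0.7,0,0,0,0,20],[-0.43,0.7,0,0,0,0,20]]]' |tail -1
python3 -m crank '[[[-0.43,0.7,0,0,0,0,20],[-0.43,0.7,0,0,0,0,20],[-0.43,0.7,0,0,0,0,20],[-0.43,0.7,0,0,0,0,20],[-0.43,0.7,0,0,0,0,20],[-0.43,0.7,0,0,0,0,20],[-0.43,0.7,0,0,0,0,20],[-0.43,0.7,0,0,0,0,20]]]'|tail -1
python3 -m crank '[[[-0.44,0.7,0,0,0,0,20],[-0.38,0.6,0,0,0,0,20],[-0.37,0.6,0,0,0,0,20],[-0.31,0.5,0,0,0,0,20],[-0.25,0.4,0,0,0,0,20],[-0.15,0.25,0,0,0,0,20],[-0.1,0.15,0,0,0,0,20],[-0.04,0.05,0,0,0,0,20]]]'
python3 - <<'E'
from h import *
to(562,-236.7,275)
a=cv2.resize(capture("scene")[110:310,110:290],None,fx=2.2,fy=2.2);b=cv2.resize(capture("wrist"),(560,420))[:,100:460]
b=cv2.copyMakeBorder(b,0,20,0,0,0);cv2.imwrite("pics/s3.png",np.hstack([a,b]))
E
```

```text
time_s: 8.3
eef_pos: [628.7, 181.1, 332.7]
ee_rot: [0.0, 0.981, 0.196, -0.0]
force: [0.4, 0.4, -5.7]
grip_width: 0.297
grip_force: 59.4
grip_force: 59.4
grip_force: 59.4
time_s: 10.7
eef_pos: [561.9, -236.9, 332.8]
ee_rot: [-0.0, 0.981, 0.196, 0.0]
force: [0.3, 0.7, -5.6]
grip_width: 0.299
grip_force: 59.4
t 10.7 pos [ 561.9 -236.9  332.8] units [ 0.01 -0.01  2.31] zaxis [ 0.  0. -1.] xaxis [0.923 0.384 0.   ] F [ 0.3  0.7 -5.6] grip 59.4 25.6
```

View pics/s3.png

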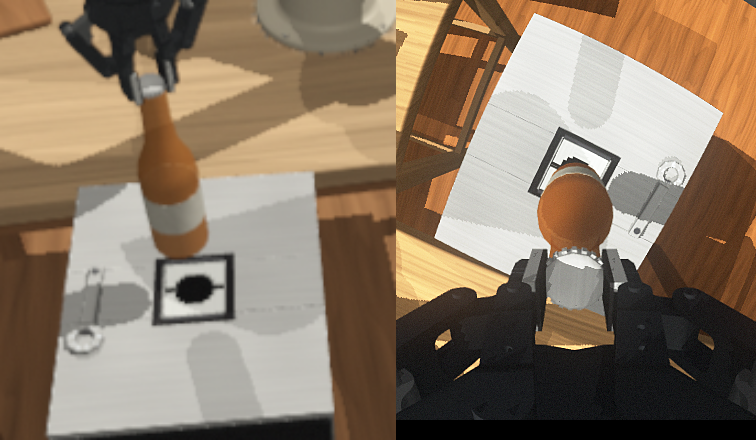

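Scene crop: bottle upright with its base at (180,245) in the crop, behind the port at (193,289). Wrist: the cap is held between the pads. I'll lower it to just above the leaves and check that the bottle is vertical against the calibration.

```bash
python3 -m crank '[[[0,0,0.2,0,0,0,20],[0,0,0.4,0,0,0,20],[0,0,0.6,0,0,0,20],[0,0,0.6,0,0,0,20],[0,0,0.5,0,0,0,20],[0,0,0.4,0,0,0,20],[0,0,0.2,0,0,0,20],[0,0,0,0,0,0,20]]]' 60
python3 - <<'E'
from h import *
to(562,-236.7,260)
def proj(n,P):
    m=camera_model(n);q=np.linalg.inv(np.array(m["world_from_camera"]))@np.r_[P,1];return np.array([m["cx"]-m["fx"]*q[0]/q[2],m["cy"]+m["fy"]*q[1]/q[2]])
a=capture("scene");b=capture("top")
z0=sense()["eef_pos"][2]-213
rt=[]
for n,im in(("scene",a),("top",b)):
    # expected outlines of body at heights z: left/right silhouette by ray to axis
    m=camera_model(n);C=np.array(m["world_from_camera"])[:3,3]
    for h in(0,15,50,90,108,152,185,228):
        P=np.array([562,-236.8,z0+h]);d=P-C;s=np.cross(d,[0,0,1]);s/=np.linalg.norm(s);rad=30.5 if h<=108 else (16.5 if h<185 else 13.5)
        for g in(-1,1):
            u=proj(n,P+g*s*rad);cv2.circle(im,tuple(np.round(u*8).astype(int)),6,(0,255,0),-1,shift=3)
V=[cv2.resize(a[115:265,140:270],None,fx=3,fy=3),cv2.resize(b[130:280,320:450],None,fx=3,fy=3)]
cv2.imwrite("pics/s4.png",np.hstack(V))
E
```

```text
time_s: 11.6
eef_pos: [561.7, -236.7, 259.7]
ee_rot: [-0.0, 0.981, 0.196, -0.0]
force: [1.3, 0.6, -5.8]
grip_width: 0.3
grip_force: 59.4
t 11.6 pos [ 561.7 -236.7  259.7] units [ 0.01  0.01 -0.01] zaxis [-0.001  0.001 -1.   ] xaxis [ 0.923  0.384 -0.001] F [ 1.3  0.6 -5.8] grip 59.4 25.6
```

View pics/s4.png

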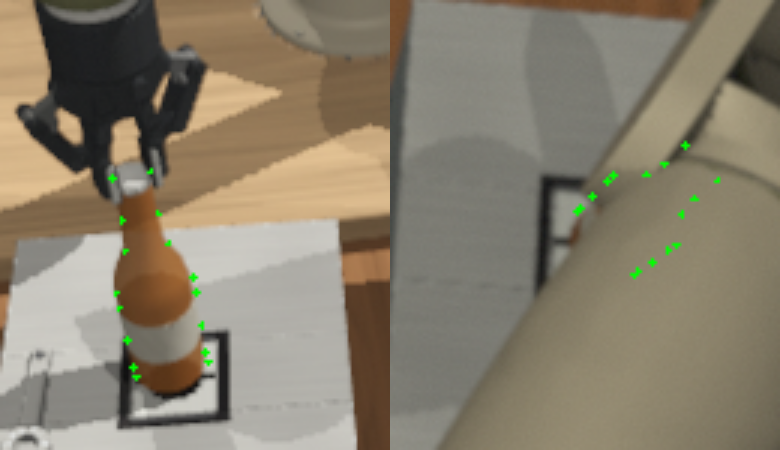

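Scene crop: the neck agrees with the predicted outline, but the body edges (about 203 against 208 predicted) suggest the base is a little off towards -y. I'll measure that at subpixel level.

Run:
```python
from h import *
a=capture("scene");h=cv2.cvtColor(a,cv2.COLOR_BGR2HSV)
m=camera_model("scene");C=np.array(m["world_from_camera"])[:3,3]
W=np.linalg.inv(np.array(m["world_from_camera"]))
def proj(P):
    q=W@np.r_[P,1];return np.array([m["cx"]-m["fx"]*q[0]/q[2],m["cy"]+m["fy"]*q[1]/q[2]])
z0=sense()["eef_pos"][2]-213
ax=np.array([proj([562,-236.8,z0+t]) for t in range(0,229)])
for row in list(range(186,222,3))+[236,238,240]:
    x=np.where((h[row,160:230,1]>110)&(h[row,160:230,2]>40))[0]+160
    if len(x)==0: continue
    # split at gaps, take run nearest 190
    g=np.split(x,np.where(np.diff(x)>1)[0]+1);g=max(g,key=len)
    k=np.argmin(abs(ax[:,1]-row));print(row,g[0],g[-1],(g[0]+g[-1])/2,"axis",ax[k].round(1),"z",k)
```

```text
186 179 192 185.5 axis [186.2 186.1] z 187
189 179 193 186.0 axis [186.8 188.9] z 178
192 181 193 187.0 axis [187.4 192. ] z 168
195 181 194 187.5 axis [188.1 195. ] z 158
198 181 197 189.0 axis [188.7 198. ] z 148
201 180 199 189.5 axis [189.3 201. ] z 138
204 179 201 190.0 axis [189.9 203.9] z 128
207 178 202 190.0 axis [190.6 207.1] z 117
210 178 202 190.0 axis [191.2 209.9] z 107
213 179 203 191.0 axis [191.8 213. ] z 96
216 180 202 191.0 axis [192.4 216. ] z 85
219 180 200 190.0 axis [193. 219.] z 74
236 194 206 200.0 axis [196.6 235.9] z 8
238 184 206 195.0 axis [197.  237.9] z 0
240 185 206 195.5 axis [197.  237.9] z 0
```

The scene camera reads the bottle axis about 1.7 to 3 mm towards -y. At the grasp it read the cap about 2 mm low in y against the wrist camera, which is the same offset. So I'll shift about +2.5 mm in y and +1 mm in x, then start entering.

```bash
python3 -m crank '[[[0.04,-0.04,0,0,0,0,20],[0.03,-0.04,0.1,0,0,0,20],[0,0,0.1,0,0,0,20],[0,0,0.2,0,0,0,20],[0,0,0.2,0,0,0,20],[0,0,0.2,0,0,0,20],[0,0,0.2,0,0,0,20],[0,0,0.1,0,0,0,20]]]' 60
python3 -c "
from h import *
to(563,-234.2,100);print(sense()['wrist_torque'])"
```

```text
time_s: 12.55
eef_pos: [562.8, -234.4, 232.9]
ee_rot: [0.0, 0.981, 0.196, 0.0]
force: [0.1, -0.1, 3.0]
grip_width: 0.298
grip_force: 60.1
t 12.55 pos [ 562.8 -234.4  232.9] units [ 0.01 -0.01  5.31] zaxis [ 0.001 -0.001 -1.   ] xaxis [0.923 0.384 0.   ] F [ 0.1 -0.1  3. ] grip 60.1 25.5
[ 0.00346171 -0.04718237  0.0277869 ]
```

```bash
python3 -m crank '[[[0,0,0.05,0,0,0,20],[0,0,0.1,0,0,0,20],[0,0,0.1,0,0,0,20],[0,0,0.05,0,0,0,20],[0,0,0,0,0,0,20],[0,0,0,0,0,0,20],[0,0,0,0,0,0,20],[0,0,0,0,0,0,20]]]' 60
python3 -c "
from h import *
to(563,-234.2,100);print(sense()['wrist_torque'])
im=np.hstack([cv2.resize(capture('scene')[115:265,140:270],None,fx=3,fy=3),capture('wrist')[0:420,100:400]][:1]);cv2.imwrite('pics/s5.png',im)"
```

```text
time_s: 13.35
eef_pos: [562.5, -234.1, 224.6]
ee_rot: [-0.001, 0.981, 0.196, -0.001]
force: [0.1, 0.4, -9.4]
grip_width: 0.299
grip_force: 59.4
t 13.35 pos [ 562.5 -234.1  224.6] units [0.02 0.02 4.98] zaxis [-0.001  0.001 -1.   ] xaxis [ 0.923  0.384 -0.001] F [ 0.1  0.4 -9.4] grip 59.4 25.5
[-0.07821829 -0.09228921 -0.04823723]
```

View pics/s5.png

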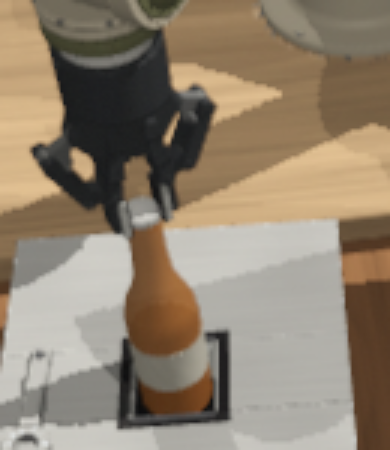

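The bottle is in the opening, with its body at (173,385) in the crop, centred between the black frame's inner edges (130 to 218). Keep lowering, staying above the slip-off height.

```bash
python3 -m crank '[[[0,0,0.1,0,0,0,20],[0,0,0.2,0,0,0,20],[0,0,0.3,0,0,0,20],[0,0,0.3,0,0,0,20],[0,0,0.3,0,0,0,20],[0,0,0.3,0,0,0,20],[0,0,0.3,0,0,0,20],[0,0,0.2,0,0,0,20]]]' 60
python3 -m crank '[[[0,0,0.3,0,0,0,20],[0,0,0.3,0,0,0,20],[0,0,0.3,0,0,0,20],[0,0,0.3,0,0,0,20],[0,0,0.3,0,0,0,20],[0,0,0.3,0,0,0,20],[0,0,0.2,0,0,0,20],[0,0,0.1,0,0,0,20]]]' 60
python3 -m crank '[[[0,0,0.1,0,0,0,20],[0,0,0.1,0,0,0,20],[0,0,0.1,0,0,0,20],[0,0,0.1,0,0,0,20],[0,0,0.05,0,0,0,20],[0,0,0,0,0,0,20],[0,0,0,0,0,0,20],[0,0,0,0,0,0,20]]]' 60
```

```text
time_s: 14.25
eef_pos: [562.6, -234.2, 174.4]
ee_rot: [-0.0, 0.981, 0.196, -0.0]
force: [1.0, -0.4, -1.8]
grip_width: 0.301
grip_force: 60.1
time_s: 15.05
eef_pos: [562.5, -234.2, 122.1]
ee_rot: [-0.0, 0.981, 0.196, -0.0]
force: [0.2, -0.7, -3.5]
grip_width: 0.301
grip_force: 60.1
time_s: 15.85
eef_pos: [562.6, -234.2, 111.3]
ee_rot: [-0.0, 0.981, 0.196, -0.0]
force: [0.8, -0.2, -5.3]
grip_width: 0.3
grip_force: 59.8
```

```bash
cat > ok.py <<'E'
from rig import *
import sys
s=sense();f=s["force"];print(round(s["time_s"],2),"z",round(s["eef_pos"][2],2),"F",[round(v,1) for v in f]);sys.exit(f[2]>-3.5)
E
python3 -m crank '[[[0,0,0.1,0,0,0,20],[0,0,0.15,0,0,0,20],[0,0,0.15,0,0,0,20],[0,0,0.15,0,0,0,20],[0,0,0.1,0,0,0,20],[0,0,0.05,0,0,0,20],[0,0,0,0,0,0,20],[0,0,0,0,0,0,20]]]' 60 >/dev/null; python3 ok.py
python3 -m crank '[[[0,0,0.05,0,0,0,20],[0,0,0.05,0,0,0,20],[0,0,0.05,0,0,0,20],[0,0,0.05,0,0,0,20],[0,0,0.05,0,0,0,20],[0,0,0,0,0,0,20],[0,0,0,0,0,0,20],[0,0,0,0,0,0,20]]]' >/dev/null; python3 ok.py
```

```text
16.65 z 94.25 F [np.float64(2.0), np.float64(-0.4), np.float64(-5.8)]
17.45 z 87.85 F [np.float64(0.1), np.float64(-0.5), np.float64(-5.1)]False
False
```

```bash
python3 -m crank '[[[0,0,0.05,0,0,0,20],[0,0,0.05,0,0,0,20],[0,0,0.04,0,0,0,20],[0,0,0.04,0,0,0,20],[0,0,0.03,0,0,0,20],[0,0,0.02,0,0,0,20],[0,0,0.01,0,0,0,20],[0,0,0,0,0,0,20]]]' >/dev/null; python3 ok.py &&
python3 -m crank '[[[0,0,0.01,0,0,0,20],[0,0,0.01,0,0,0,20],[0,0,0.01,0,0,0,20],[0,0,0.01,0,0,0,20],[0,0,0.01,0,0,0,20],[0,0,0.01,0,0,0,20],[0,0,0.01,0,0,0,20],[0,0,0.01,0,0,0,20]]]' >/dev/null&& python3 ok.py &&
python3 -m crank '[[[0,0,0.01,0,0,0,20],[0,0,0.01,0,0,0,20],[0,0,0.01,0,0,0,20],[0,0,0.01,0,0,0,20],[0,0,0.01,0,0,0,20],[0,0,0.01,0,0,0,20],[0,0,0.01,0,0,0,20],[0,0,0.01,0,0,0,20]]]' >/dev/null&& python3 ok.py &&
python3 -m crank '[[[0,0,0.01,0,0,0,20],[0,0,0.01,0,0,0,20],[0,0,0.01,0,0,0,20],[0,0,0.01,0,0,0,20],[0,0,0.01,0,0,0,20],[0,0,0.01,0,0,0,20],[0,0,0.01,0,0,0,20],[0,0,0.01,0,0,0,20]]]' >/dev/null&& python3 ok.py &&
python3 -m crank '[[[0,0,0.01,0,0,0,20],[0,0,0.01,0,0,0,20],[0,0,0.01,0,0,0,20],[0,0,0.01,0,0,0,20],[0,0,0.01,0,0,0,20],[0,0,0.01,0,0,0,20],[0,0,0.01,0,0,0,20],[0,0,0.01,0,0,0,20]]]' >/dev/null&& python3 ok.py
```

```text
18.25 z 81.78 F [np.float64(-0.3), np.float64(0.1), np.float64(-5.2)]False
```

```bash
sed -i 's/sys.exit(f\[2\]>-3.5)/sys.exit(int(f[2]>-3.5))/' ok.py
python3 -m crank '[[[0,0,0.01,0,0,0,20],[0,0,0.01,0,0,0,20],[0,0,0.01,0,0,0,20],[0,0,0.01,0,0,0,20],[0,0,0.01,0,0,0,20],[0,0,0.01,0,0,0,20],[0,0,0.01,0,0,0,20],[0,0,0.01,0,0,0,20]]]' >/dev/null&& python3 ok.py &&
python3 -m crank '[[[0,0,0.01,0,0,0,20],[0,0,0.01,0,0,0,20],[0,0,0.01,0,0,0,20],[0,0,0.01,0,0,0,20],[0,0,0.01,0,0,0,20],[0,0,0.01,0,0,0,20],[0,0,0.01,0,0,0,20],[0,0,0.01,0,0,0,20]]]' >/dev/null&& python3 ok.py &&
python3 -m crank '[[[0,0,0.01,0,0,0,20],[0,0,0.01,0,0,0,20],[0,0,0.01,0,0,0,20],[0,0,0.01,0,0,0,20],[0,0,0.01,0,0,0,20],[0,0,0.01,0,0,0,20],[0,0,0.01,0,0,0,20],[0,0,0.01,0,0,0,20]]]' >/dev/null&& python3 ok.py &&
python3 -m crank '[[[0,0,0.01,0,0,0,20],[0,0,0.01,0,0,0,20],[0,0,0.01,0,0,0,20],[0,0,0.01,0,0,0,20],[0,0,0.01,0,0,0,20],[0,0,0.01,0,0,0,20],[0,0,0.01,0,0,0,20],[0,0,0.01,0,0,0,20]]]' >/dev/null&& python3 ok.py
```

```text
19.05 z 79.75 F [np.float64(0.3), np.float64(-0.0), np.float64(-5.2)]
19.85 z 77.77 F [np.float64(0.6), np.float64(0.3), np.float64(-6.4)]
20.65 z 75.77 F [np.float64(0.1), np.float64(-0.5), np.float64(-5.0)]
21.45 z 73.76 F [np.float64(-0.0), np.float64(-0.1), np.float64(-6.2)]
```

```bash
python3 -m crank '[[[0,0,0.01,0,0,0,20],[0,0,0.01,0,0,0,20],[0,0,0.01,0,0,0,20],[0,0,0.01,0,0,0,20],[0,0,0.01,0,0,0,20],[0,0,0.01,0,0,0,20],[0,0,0.01,0,0,0,20],[0,0,0.01,0,0,0,20]]]' >/dev/null&& python3 ok.py &&
python3 -m crank '[[[0,0,0.01,0,0,0,20],[0,0,0.01,0,0,0,20],[0,0,0.01,0,0,0,20],[0,0,0.01,0,0,0,20],[0,0,0.01,0,0,0,20],[0,0,0.01,0,0,0,20],[0,0,0.01,0,0,0,20],[0,0,0.01,0,0,0,20]]]' >/dev/null&& python3 ok.py &&
python3 -m crank '[[[0,0,0.01,0,0,0,20],[0,0,0.01,0,0,0,20],[0,0,0.01,0,0,0,20],[0,0,0.01,0,0,0,20],[0,0,0.01,0,0,0,20],[0,0,0.01,0,0,0,20],[0,0,0.01,0,0,0,20],[0,0,0.01,0,0,0,20]]]' >/dev/null&& python3 ok.py &&
python3 -m crank '[[[0,0,0.01,0,0,0,20],[0,0,0.01,0,0,0,20],[0,0,0.01,0,0,0,20],[0,0,0.01,0,0,0,20],[0,0,0.01,0,0,0,20],[0,0,0.01,0,0,0,20],[0,0,0.01,0,0,0,20],[0,0,0.01,0,0,0,20]]]' >/dev/null&& python3 ok.py &&
python3 -m crank '[[[0,0,0.01,0,0,0,20],[0,0,0.01,0,0,0,20],[0,0,0.01,0,0,0,20],[0,0,0.01,0,0,0,20],[0,0,0.01,0,0,0,20],[0,0,0.01,0,0,0,20],[0,0,0.01,0,0,0,20],[0,0,0.01,0,0,0,20]]]' >/dev/null&& python3 ok.py &&
python3 -m crank '[[[0,0,0.01,0,0,0,20],[0,0,0.01,0,0,0,20],[0,0,0.01,0,0,0,20],[0,0,0.01,0,0,0,20],[0,0,0.01,0,0,0,20],[0,0,0.01,0,0,0,20],[0,0,0.01,0,0,0,20],[0,0,0.01,0,0,0,20]]]' >/dev/null&& python3 ok.py
```

```text
22.25 z 71.78 F [np.float64(-0.6), np.float64(0.4), np.float64(-5.5)]
23.05 z 69.79 F [np.float64(-0.3), np.float64(-0.7), np.float64(-4.9)]
23.85 z 67.75 F [np.float64(0.4), np.float64(-0.3), np.float64(-5.4)]
24.65 z 65.96 F [np.float64(-0.3), np.float64(-0.4), np.float64(-4.2)]
25.45 z 64.84 F [np.float64(-0.4), np.float64(-0.4), np.float64(8.2)]
```

Firm contact at z 64.8, about 183 mm below the port, within the packs' range and with no side force. Back off about 1 mm so the wrist carries roughly zero, and compare the leaf areas with the first picture.

```bash
python3 -m crank '[[[0,0,-0.01,0,0,0,20],[0,0,-0.01,0,0,0,20],[0,0,-0.01,0,0,0,20],[0,0,0,0,0,0,20],[0,0,0,0,0,0,20],[0,0,0,0,0,0,20],[0,0,0,0,0,0,20],[0,0,0,0,0,0,20]]]' >/dev/null; python3 ok.py
python3 - <<'E'
from h import *
to(563,-234,64.8);print(sense()["wrist_torque"])
a=cv2.cvtColor(cv2.imread("pics/scene0.png"),6);b=cv2.cvtColor(capture("scene"),6)
for r in range(228,258,3): print(r,a[r,180:220:2].tolist(),b[r,180:220:2].tolist())
E
```

```text
26.25 z 65.06 F [np.float64(0.7), np.float64(-0.5), np.float64(5.6)]
t 26.25 pos [ 563.  -234.5   65.1] units [ 0.01 -0.02  0.01] zaxis [ 0.001 -0.001 -1.   ] xaxis [0.923 0.384 0.001] F [ 0.7 -0.5  5.6] grip 60.9 25.7
[ 0.00694614 -0.00137863 -0.01749112]
228 [137, 38, 41, 56, 72, 66, 66, 67, 69, 71, 71, 76, 73, 77, 90, 114, 103, 31, 115, 170] [27, 32, 25, 25, 31, 34, 107, 132, 117, 92, 84, 42, 99, 45, 93, 117, 105, 32, 118, 174]
231 [124, 29, 114, 185, 189, 197, 197, 196, 196, 197, 196, 196, 197, 197, 197, 196, 127, 29, 112, 168] [31, 29, 96, 26, 28, 100, 85, 128, 127, 122, 111, 64, 112, 201, 200, 200, 130, 30, 115, 172]
234 [95, 30, 123, 196, 197, 197, 197, 176, 168, 164, 155, 153, 187, 197, 197, 196, 121, 29, 103, 168] [97, 30, 126, 127, 26, 74, 106, 148, 158, 149, 131, 124, 173, 201, 200, 200, 124, 30, 105, 171]
237 [79, 29, 143, 196, 196, 174, 42, 15, 17, 16, 16, 16, 20, 134, 197, 196, 120, 29, 101, 166] [41, 16, 120, 200, 125, 68, 102, 50, 60, 66, 77, 78, 21, 137, 200, 200, 123, 31, 105, 170]
240 [62, 30, 140, 166, 154, 52, 18, 17, 18, 15, 14, 14, 15, 25, 45, 39, 120, 30, 102,
[... 324 characters left out ...]
, 169, 197, 197, 196, 121, 29, 104, 169] [34, 38, 129, 150, 133, 99, 40, 54, 59, 60, 70, 111, 178, 200, 200, 200, 124, 30, 106, 172]
249 [44, 61, 190, 222, 221, 223, 220, 212, 196, 195, 196, 197, 197, 197, 197, 196, 122, 29, 103, 168] [32, 51, 183, 226, 225, 226, 224, 215, 199, 199, 200, 200, 201, 201, 200, 200, 126, 31, 107, 172]
252 [44, 74, 189, 222, 220, 223, 222, 217, 207, 194, 193, 167, 161, 155, 128, 127, 62, 33, 95, 167] [47, 75, 193, 226, 224, 226, 223, 205, 185, 173, 175, 165, 165, 159, 131, 130, 64, 35, 98, 170]
255 [49, 53, 72, 67, 64, 62, 60, 57, 49, 47, 46, 44, 42, 49, 65, 85, 82, 113, 144, 168] [52, 55, 73, 69, 67, 64, 60, 53, 45, 42, 36, 34, 31, 40, 56, 88, 84, 116, 147, 171]
```

The leaf surfaces read as in the first picture, so both are shut. Bring the wrist force near zero, then open gently and rise.

```bash
python3 -m crank '[[[0,0,-0.01,0,0,0,20],[0,0,-0.01,0,0,0,20],[0,0,0,0,0,0,20],[0,0,0,0,0,0,20],[0,0,0,0,0,0,20],[0,0,0,0,0,0,20],[0,0,0,0,0,0,20],[0,0,0,0,0,0,20]]]' 40 >/dev/null; python3 ok.py
python3 -m crank '[[[0,0,0,0,0,0,27],[0,0,0,0,0,0,30],[0,0,0,0,0,0,33],[0,0,0,0,0,0,36],[0,0,0,0,0,0,40],[0,0,0,0,0,0,45],[0,0,0,0,0,0,50],[0,0,0,0,0,0,50]]]' 20
python3 -m crank '[[[0,0,0,0,0,0,55],[0,0,-0.1,0,0,0,55],[0,0,-0.2,0,0,0,55],[0,0,-0.4,0,0,0,55],[0,0,-0.6,0,0,0,55],[0,0,-0.8,0,0,0,55],[0,0,-0.8,0,0,0,55],[0,0,-0.8,0,0,0,55]]]'
python3 -m crank '[[[0,0,-0.8,0,0,0,55],[0,0,-0.8,0,0,0,55],[0,0,-0.8,0,0,0,55],[0,0,-0.6,0,0,0,55],[0,0,-0.4,0,0,0,55],[0,0,-0.2,0,0,0,55],[0,0,0,0,0,0,55],[0,0,0,0,0,0,55]]]'
python3 - <<'E'
from h import *
r,p=to(563,-234,230)
w=capture("wrist");a=capture("scene");t=capture("top")
c=cv2.resize(w,None,fx=.8,fy=.8)[:,60:400];b=cv2.resize(a[90:300,120:450],(440,280))
d=cv2.copyMakeBorder(b,0,336-280,0,0,0);cv2.imwrite("pics/s6.png",np.hstack([c,d]));cv2.imwrite("pics/w6.png",w)
E
```

```text
27.1 z 65.17 F [np.float64(0.1), np.float64(-0.7), np.float64(4.7)]
time_s: 27.9
eef_pos: [562.7, -234.3, 65.0]
ee_rot: [-0.0, 0.981, 0.196, -0.0]
force: [0.2, -0.0, -0.1]
grip_width: 0.586
grip_force: 0.0
time_s: 28.7
eef_pos: [562.7, -234.3, 159.3]
ee_rot: [0.0, 0.981, 0.196, 0.0]
force: [0.6, -0.2, 0.1]
grip_width: 0.644
grip_force: 0.0
time_s: 29.5
eef_pos: [562.5, -234.2, 246.9]
ee_rot: [-0.0, 0.981, 0.196, -0.0]
force: [-0.2, 0.4, -0.4]
grip_width: 0.642
grip_force: 0.0
t 29.5 pos [ 562.5 -234.2  246.9] units [0.02 0.   0.67] zaxis [-0.001  0.001 -1.   ] xaxis [ 0.923  0.384 -0.001] F [-0.2  0.4 -0.4] grip 0.0 54.8
```

View pics/s6.png

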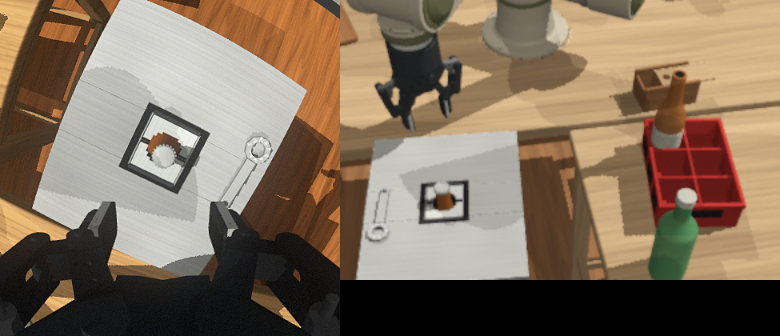

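The last picture shows the bottle standing upright in the port, cap at (166,155) in the wrist view. Both leaves are shut flush around its neck, the other things have not moved, and the gripper is clear. Handing in.

```bash
python3 -c "
from rig import *
print(finish_job())"
```

```text
the job is handed in; nothing more can be done
None
```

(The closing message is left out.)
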